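# Close a foam pot box and hold it against the sprung stop for taping

### The job

Fit the loose foam lid into the small open foam box and press it fully home, flush with the rim. Then bring the closed box, standing flat on the bench, end-on and square against the middle of the sprung stop plate and push until the pointer bar stands between the two pairs of marker pins; finish while still holding it there with that steady push, so a packer can tape it. Keep the box upright, never push the plate to the end of its travel, and leave the other things on the bench alone.

Things in the scene. Friction and masses are not known exactly. Their poses are not given: they have to be found in the camera images.
- box: Small white foam box, open on top, 68 (its x) x 116 (its y, long axis) x 74 mm high, 0.3 to 0.7 kg; inside, a cushion with two thumb pots. Origin: centre of its underside, z up. Walls 7 mm; the lid recess in its top is 54 x 102 mm, 22 mm deep down to a 4 mm wide ledge. Either end may face the stop.
- lid: White foam lid, a plain slab 50 (its x) x 98 (its y, long axis) x 22 mm thick, 35 g, lying flat on the bench. Origin: centre of its underside, z up. Fits the box's recess with 2 mm play each side, long axis along long axis, either way round. Fully home, its underside is 52 mm above the box's underside and its top level with the rim.
- cushion (a joint): How far the cushion in the box is pressed down: 0 at first, its top 15 mm below the rim, so that a lid laid in stands about 7 mm proud; at 0.007 m the lid meets the ledge and is flush. It yields to about 5 N, has no spring and stays down.
- stop: Fixed sprung stop: aluminium push plate 100 mm wide, 4 to 60 mm above the bench, on two rods before a dark steel block 140 mm wide, 60 mm high, 55 mm behind the resting plate's face (its 6 mm foot: 50 mm behind). Origin: on the bench under the middle of the resting face. Its +y is the push direction; the box comes from its -y side, long axis along the stop's y.
- stop_plate (a joint): How far the push plate is pushed in, along the stop's +y: 0 at rest, 0.042 m at the end of its travel. Spring 450 N/m from 0, so 0.021 m is 9.5 N. It springs back when let go. The pointer is between the marker pins from 0.0115 to 0.0305 m.
- pointer (a point): Middle of the pointer bar (42 mm wide, 3 mm thick, 66 mm above the bench) that the push plate carries over the block's top; at rest 59 mm along the stop's +y from its origin. On the block stand four small steel marker pins, 26 mm to either side, 70.5 and 89.5 mm along the stop's +y: the bar belongs between the near and the far pair.
- spare_pot: Bystander: small glazed pot without handles, 72 mm across the rim, 65 mm high; origin at the centre of its underside. Leave alone.
- tape_roll: Bystander: roll of yellow tape lying flat, 90 mm across, 48 mm high; origin at the centre of its underside. Leave alone.
- pad: Bystander: square foam pad 75 x 75 x 30 mm, not the lid; origin at the centre of its underside. Leave alone.

How it is judged (in metres and radians):
On the way, in this order (a step that is already met when the one before it is completed fails the run):
1. the lid is fully home in the box, flush with the rim (z of lid in the frame of box between 0.0485 and 0.0545 m and horizontal distance between lid and box below 0.006 m and angle between the z axis of lid and the z axis of box, either way round below 0.05 rad and angle between the y axis of lid and the y axis of box, either way round below 0.08 rad), for 0.2 s.
2. the closed box is pressed steadily against the stop plate, pointer between the pins (all of step 1 and value of joint stop_plate between 0.011 and 0.031 m and contact force between box and stop between 4 and 16 N and angle between the y axis of box and the y axis of stop, either way round below 0.12 rad and x of box in the frame of stop between -0.02 and 0.02 m and angle between box's own z axis and vertical below 0.06 rad and height (world z) of box below 0.005 m and linear speed of box below 0.01 m/s and contact force between any of the fingers, the arm and box above 1.5 N), for 0.4 s.
At the end, for the whole second after the job is handed in: Through the last second: lid within 3 mm of flush; box flat on the bench, at rest, end-on to the plate within 0.12 rad and 20 mm of its middle, pressing it with 4 to 16 N so that it is 11 to 31 mm in (pointer between the pins), the robot still pushing (all of step 2); the arm keeps its last pose, push and grip.
It fails at once if the plate is driven to the end of its travel (value of joint stop_plate above 0.039 m).
It fails at once if the box is tipped over (angle between box's own z axis and vertical above 0.5 rad).
It fails at once if a bystander is moved (distance of any of spare_pot, tape_roll, pad from where it was at the start of the episode above 0.025 m).
It also fails if it takes over 67 s, if anything falls off the work surface, if the arm or the gripper's body presses on something with over 40 N, if the wrist force passes 120 N, or if a joint passes its speed limit or range.

### The arm

A 6-joint arm with a two-finger parallel gripper is mounted at the origin on the work surface. World frame = base frame: x ahead of the robot, y to its left, z up, the work surface at z = 0. Lengths are in m, angles in degrees, forces in N, time in s.
With the tool pointing down it reaches from about 0.4 to 0.825 m from the base axis. Payload 7 kg.
Tool frame: the origin (TCP) lies midway between the tips of the shut fingers; the grasp point (between the pads) lies 19 mm behind it; z points along the fingers, y is the line along which they close (so a half turn about z gives the same grasp; the last joint's range is limited). The gripper opens to 88 mm and grips with 3 to 60 N. Pads are 19 mm wide; open, the fingers measure 130 mm over their backs; the gripper's body (78 mm by 193 mm) begins 47 mm behind the grasp point.
Start: joints at [-58.379, 20.546, 0.682, 0, -70.136, -16.507], TCP at [0.176, -0.652, 0.227] pointing down, gripper open.
Joint ranges: [-176.03, 176.03], [-82.01, 121.73], [-58.28, 71.71], [-173.87, 95.51], [-174.79, -0.11], [-173.66, 173.66]. Speed limits (degrees/s): [136.94, 136.94, 172.46, 180, 180, 180].

### API

Orientations are given as [roll, pitch, yaw] about the fixed x, y, z axes, in that order (R = Rz(yaw) Ry(pitch) Rx(roll)).
In Python, from plant import get_state, optics, order gives the robot as it stands. The module is installed in compiled form; this text tells all that it offers.
- The arm moves only by the tool send_rows, never from a script. Its argument "moves" is a list of rows, each an object with "slide": the shift along the tool's x, y, z as a fraction of full scale, a list of three; "turn": the turn about the tool's z as a fraction of full scale; "gripper": the opening, from 0 (shut) to 1 (fully open). A call has exactly 5 rows; each row is the pose to reach, as a shift and turn from the pose commanded when the call began, along the tool's axes at that moment; what a row does not reach only later rows make up. Full scale, the value 1, is 150 mm for a shift and 90 degrees for a turn. A row lasts 1/12 s, in which the tool goes at most 41.7 mm and 7.16 degrees, less where a joint would pass 70% of its speed; a pose out of reach is approached as far as the arm can. A call with a number of a shift or a turn outside -1 to 1 is refused whole. A call with a gripper value outside its range is refused whole. The fingers move at their own pace and stop on an object; "newtons" is the grip in N (left out, the last holds). Time passes only in rows, so rows that repeat a pose let the fingers close, or fill a call up. It gives the time, the measured TCP pose, the force, the opening and the grip force at its end, in the units of the state.
- get_state(): the state, without advancing time (a new reading comes with each control period).
- optics.capture(name): name is "side" or "top" or "wrist"; returns a dict with "img" (480x640x3 uint8, red, green, blue), "intrinsics" (3x3 intrinsics, pixels), "dist" ([k1, k2, p1, p2, k3] as OpenCV has them; the pictures are not rectified), "origin" and "attitude" of the camera in the world. Camera axes: x right, y down, z forward; pixel columns grow to the right and rows downward; lengths in m; the calibration is good to about 2 mm. A picture is of the moment at which its call begins. There is no depth.
- order.close_job(): hands the job in; it is judged then, once.
Trained networks look in the newest picture that a camera, given by its name, has taken for a name from the list of things; names that differ only in an ending like _2 or _b are one class to them, and where a whole thing is asked for, a point or a joint stands for the part that bears it (a point fixed in the world has none). Each returns a list of dicts, best first, with "p" (0 to 1); they miss things now and then, are a little off and sometimes report something else, mostly with a low value. They report only what shows in the picture. A call takes as long as a camera call.
- optics.look_for(camera, name): "location" ([x, y, z] in m, in world coordinates, good to about 4 mm: the middle of the surface that is visible of it).
The state is a dict: "time_s": time; "joints": joint angles; "qd": joint speeds; "joint_torque": joint torques, N m; "tcp_pos": TCP position; "eef_rot": TCP orientation; "contact_force": force on the tool from outside, world axes, zero at the start; "moment": the same for the moment, N m; "gripper_width": finger opening in m; "gripper_force": force on a finger pad.
Only numpy, scipy, OpenCV 4.12 (cv2) and the standard library are available. Lean on these libraries where they do the work, as an engineer would, in place of code of your own. Each camera call takes 0.05 s, during which the arm holds its last target. There are 200 camera calls.

## Working session

There is one attempt and no reset: what is moved stays moved. The work goes in short steps, Python scripts to look and compute and a tool call to move; the robot and the scene stay as the last step left them, time stands still between calls to the robot, and variables do not carry over. Pictures are saved under pics/ and viewed, at most 10 in all, crops included, and the job is handed in when it is done.

Besides the shell and the picture viewer there is one more tool, called after ">>>" in YAML: its name, and indented under it one key for each argument. send_rows: Moves the arm, as the interface text tells. Shift numbers are shares of 150 mm and turn numbers shares of 90 degrees, none past 1 either way. Its arguments: {"type":"object","properties":{"moves":{"type":"array"},"newtons":{"type":"number"}},"required":["moves"]}

```bash
mkdir -p pics; python3 - <<'E'
from plant import get_state, optics, order
import cv2, numpy as np
s=get_state(); print(s['time_s'],s['tcp_pos'],s['eef_rot'],s['gripper_width'])
for n in('top','side'):
    c=optics.capture(n); cv2.imwrite(f'pics/{n}0.png',c['img'][:,:,::-1])
    print(n,np.round(c['intrinsics'],1).tolist(),c['dist'],c['origin'],np.round(c['attitude'],4).tolist())
    for k in('box','lid','stop','stop_plate','pointer','spare_pot','tape_roll','pad'):
        print(k,[(np.round(d['location'],3).tolist(),round(d['p'],2)) for d in optics.look_for(n,k)[:2]])
E
```

```text
0.0 [ 0.17583957 -0.65121507  0.2256298 ] [ 1.79906795e+02 -1.03689767e-02 -1.64892856e+02] 0.08780651793278826
top [[433.8, 0.0, 326.3], [0.0, 433.8, 244.1], [0.0, 0.0, 1.0]] [0.01887319 0.         0.         0.         0.        ] [ 0.41423697 -0.01139667  0.99021488] [-168.4966, -0.0351, -95.1466]
box []
lid [([0.471, -0.006, 0.023], 0.61)]
stop [([0.542, 0.287, 0.06], 0.55), ([0.472, -0.006, 0.024], 0.43)]
stop_plate [([0.554, 0.232, 0.046], 0.74)]
pointer [([0.559, 0.233, 0.042], 0.67), ([0.469, -0.006, 0.024], 0.25)]
spare_pot [([0.784, 0.021, 0.037], 0.95)]
tape_roll [([0.543, -0.412, 0.044], 0.72), ([0.751, -0.135, 0.031], 0.59)]
pad [([0.753, -0.133, 0.029], 0.81)]
side [[453.3, 0.0, 317.5], [0.0, 453.3, 237.7], [0.0, 0.0, 1.0]] [-0.06659638  0.          0.          0.          0.        ] [ 0.36360488 -0.71773368  0.51996297] [-120.5638, -1.0217, -21.0193]
box [([0.533, -0.25, 0.06], 0.68)]
lid [([0.474, -0.02, 0.021], 0.93)]
stop [([0.542, 0.271, 0.048], 0.66)]
stop_plate [([0.558, 0.225, 0.037], 0.71)]
pointer [([0.562, 0.231, 0.039], 0.81)]
spare_pot [([0.771, 0.007, 0.047], 0.9)]
tape_roll [([0.541, -0.418, 0.037], 0.9), ([0.537, -0.224, 0.058], 0.31)]
pad [([0.752, -0.154, 0.028], 0.69)]
```

View pics/top0.png

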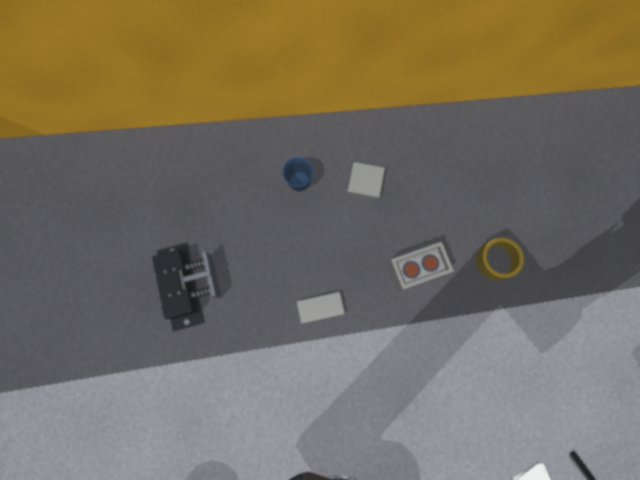

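View pics/side0.png

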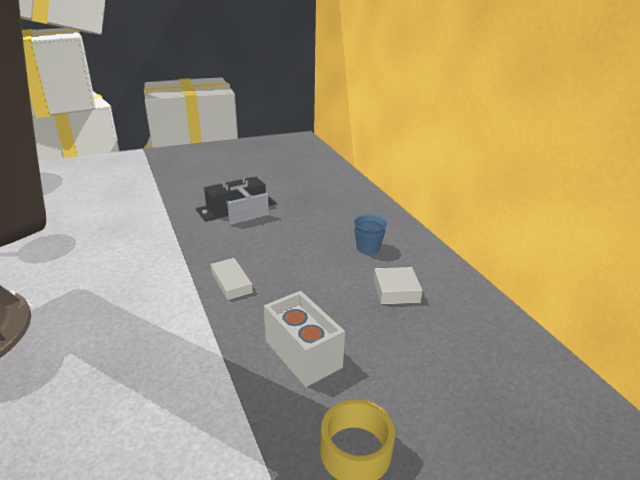

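The top view shows the box at pixel (422,265) with its two pots, the lid at (321,307), and the stop plate face at about (208,275), facing right. The pad (366,180), pot (297,173) and tape (501,258) are well apart. The side view agrees: box (304,337), lid (231,278), plate (248,206).

```bash
cat >h.py <<'E'
import numpy as np, cv2
from scipy.spatial.transform import Rotation as Rot
from plant import get_state, optics, order
def rot(a):
    a=np.asarray(a,float); return a if a.shape==(3,3) else Rot.from_euler('xyz',a,degrees=True).as_matrix()
def cap(n,save=None):
    c=optics.capture(n)
    if save: cv2.imwrite('pics/'+save,c['img'][:,:,::-1])
    return c
def plane(c,px,z):
    u=cv2.undistortPoints(np.float64(px).reshape(-1,1,2),c['intrinsics'],c['dist']).reshape(-1,2)
    d=np.c_[u,np.ones(len(u))]@rot(c['attitude']).T; o=np.array(c['origin'])
    return (o+d*((z-o[2])/d[:,2])[:,None])[:,:2]
def proj(c,P):
    R=rot(c['attitude']); t=-R.T@np.array(c['origin'])
    return cv2.projectPoints(np.float64(P).reshape(-1,1,3),cv2.Rodrigues(R.T)[0],t,c['intrinsics'],c['dist'])[0].reshape(-1,2)
def bird(c,x,y,z,half=.1,res=.0005):
    "world-aligned picture of plane z: columns +x, rows +y"
    n=int(2*half/res); g=(np.arange(n)+.5)*res-half
    X,Y=np.meshgrid(x+g,y+g)
    m=proj(c,np.c_[X.ravel(),Y.ravel(),np.full(X.size,z)]).reshape(n,n,2).astype(np.float32)
    return cv2.remap(c['img'],m[...,0],m[...,1],cv2.INTER_LINEAR)
def rect(c,x,y,z,thr=150,half=.1,res=.0005,sat=40):
    b=bird(c,x,y,z,half,res).astype(int)
    m=((b.min(2)>thr)&(b.max(2)-b.min(2)<sat)).astype(np.uint8)
    m=cv2.morphologyEx(m,cv2.MORPH_OPEN,np.ones((5,5)))
    cs=cv2.findContours(m,cv2.RETR_EXTERNAL,cv2.CHAIN_APPROX_NONE)[0]
    k=max(cs,key=cv2.contourArea); r=cv2.minAreaRect(k); p=cv2.boxPoints(r)
    e=[p[1]-p[0],p[2]-p[1]]; L=[np.linalg.norm(v)*res for v in e]; v=e[int(L[1]>L[0])]
    ang=np.degrees(np.arctan2(v[1],v[0]))%180
    ctr=np.array(r[0])*res-half+[x,y]
    return ctr.round(4),np.round(sorted(L),4),round(ang,2),b
def go(x,y,z,yaw,frm=None):
    "slide/turn units from present TCP pose; yaw as eef_rot[2]"
    s=get_state(); R=rot(s['eef_rot']); d=R.T@(np.array([x,y,z])-s['tcp_pos'])
    t=-((yaw-s['eef_rot'][2]+180)%360-180)
    print('pos',np.round(s['tcp_pos'],4),'rot',np.round(s['eef_rot'],2),'slide',np.round(d/.15,3),'turn',round(t/90,3))
E
python3 - <<'E'
from h import *
c=cap('top')
for n,x,y,z in(('lid',.47,-.008,.022),('box',.53,-.245,.074)):
    for t in(120,150,180):
        r=rect(c,x,y,z,t); print(n,t,r[:3])
print(np.round(plane(c,[[205,253],[213,297]],.06),4))
r=rect(c,.47,-.008,.022)
go(.47,-.008,.25,0)
b=np.hstack([bird(c,.47,-.008,.022),bird(c,.53,-.245,.074),]); b2=bird(c,.56,.25,.06)
cv2.imwrite('pics/b0.png',cv2.resize(np.hstack([b,b2])[:,:,::-1].copy(),(798,266)))
E
```

```text
lid 120 (array([ 0.3905, -0.0082]), array([0.041 , 0.1995], dtype=float32), np.float32(90.0))
lid 150 (array([ 0.4691, -0.0034]), array([0.0433, 0.0909], dtype=float32), np.float32(97.13))Traceback (most recent call last):
  File "<stdin>", line 5, in <module>
  File "h.py", line 28, in rect
    k=max(cs,key=cv2.contourArea); r=cv2.minAreaRect(k); p=cv2.boxPoints(r)
ValueError: max() iterable argument is empty
```

```bash
python3 - <<'E'
from h import *
c=cap('top')
for n,x,y,z in(('lid',.47,-.008,.022),('box',.53,-.245,.074)):
    for t in(130,140,150,):
        r=rect(c,x,y,z,t); print(n,t,r[:3])
print(np.round(plane(c,[[205,253],[213,297]],.06),4))
go(.45,-.008,.25,-83)
b=np.hstack([bird(c,.47,-.008,.022),bird(c,.53,-.245,.074),bird(c,.56,.25,.06)])
cv2.imwrite('pics/b0.png',cv2.resize(b[:,:,::-1].copy(),(798,266)))
E
```

```text
lid 130 (array([ 0.3898, -0.0082]), array([0.0395, 0.1995], dtype=float32), np.float32(90.0))
lid 140 (array([ 0.3892, -0.0083]), array([0.0385, 0.1995], dtype=float32), np.float32(90.0))
lid 150 (array([ 0.4692, -0.0034]), array([0.0432, 0.0908], dtype=float32), np.float32(97.24))
box 130 (array([ 0.536 , -0.2282]), array([0.0662, 0.1144], dtype=float32), np.float32(104.26))
box 140 (array([ 0.5034, -0.2212]), array([0.0089, 0.0822], dtype=float32), np.float32(100.24))Traceback (most recent call last):
  File "<stdin>", line 5, in <module>
  File "h.py", line 28, in rect
    k=max(cs,key=cv2.contourArea); r=cv2.minAreaRect(k); p=cv2.boxPoints(r)
ValueError: max() iterable argument is empty
```

```bash
python3 - <<'E'
from h import *
go(.45,-.008,.25,-83)
print(get_state()['time_s'])
E
```

```text
pos [ 0.176  -0.6516  0.2266] rot [-180.     -0.   -164.89] slide [-2.882  3.666 -0.156] turn -0.91
1.0
```

>>> send_rows:
  moves:
    - {"slide":[-0.15,0.18,0],"turn":0,"gripper":1}
    - {"slide":[-0.3,0.37,-0.02],"turn":0,"gripper":1}
    - {"slide":[-0.46,0.57,-0.03],"turn":0,"gripper":1}
    - {"slide":[-0.61,0.78,-0.04],"turn":0,"gripper":1}
    - {"slide":[-0.76,0.98,-0.05],"turn":0,"gripper":1}

```text
time_s: 1.42
tcp_pos: [0.2479, -0.4784, 0.234]
eef_rot: [-180.0, 0.0, -164.9]
contact_force: [1.0, -0.1, 0.9]
gripper_width: 0.0878
gripper_force: 0.0
```

>>> send_rows:
  moves:
    - {"slide":[-0.15,0.2,0],"turn":0,"gripper":1}
    - {"slide":[-0.3,0.4,-0.02],"turn":0,"gripper":1}
    - {"slide":[-0.46,0.6,-0.03],"turn":0,"gripper":1}
    - {"slide":[-0.61,0.8,-0.04],"turn":0,"gripper":1}
    - {"slide":[-0.76,0.98,-0.05],"turn":0,"gripper":1}

```text
time_s: 1.83
tcp_pos: [0.3196, -0.3066, 0.242]
eef_rot: [-180.0, 0.1, -164.9]
contact_force: [0.5, 0.8, 0.8]
gripper_width: 0.0875
gripper_force: 0.0
```

>>> send_rows:
  moves:
    - {"slide":[-0.15,0.2,0],"turn":-0.06,"gripper":1}
    - {"slide":[-0.3,0.4,-0.02],"turn":-0.13,"gripper":1}
    - {"slide":[-0.46,0.6,-0.03],"turn":-0.2,"gripper":1}
    - {"slide":[-0.61,0.8,-0.04],"turn":-0.28,"gripper":1}
    - {"slide":[-0.76,0.98,-0.05],"turn":-0.36,"gripper":1}

```text
time_s: 2.25
tcp_pos: [0.3914, -0.1347, 0.2497]
eef_rot: [-179.9, 0.1, -132.2]
contact_force: [0.8, -1.0, 0.0]
gripper_width: 0.0875
gripper_force: 0.0
```

```bash
python3 - <<'E'
from h import *
go(.45,-.008,.25,-83)
E
```

```text
pos [ 0.3914 -0.1347  0.2497] rot [-1.7994e+02  7.0000e-02 -1.3219e+02] slide [-0.889  0.278 -0.001] turn -0.547
```

>>> send_rows:
  moves:
    - {"slide":[-0.2,0.06,0],"turn":-0.07,"gripper":1}
    - {"slide":[-0.4,0.12,0],"turn":-0.15,"gripper":1}
    - {"slide":[-0.6,0.18,0],"turn":-0.23,"gripper":1}
    - {"slide":[-0.8,0.24,0],"turn":-0.31,"gripper":1}
    - {"slide":[-0.88,0.28,0],"turn":-0.38,"gripper":1}

```text
time_s: 2.67
tcp_pos: [0.4511, -0.0083, 0.2493]
eef_rot: [-179.9, 0.0, -97.9]
contact_force: [-0.1, -0.1, -0.1]
gripper_width: 0.0878
gripper_force: 0.0
```

>>> send_rows:
  moves:
    - {"slide":[0,0,0],"turn":-0.07,"gripper":1}
    - {"slide":[0,0,0],"turn":-0.14,"gripper":1}
    - {"slide":[0,0,0],"turn":-0.165,"gripper":1}
    - {"slide":[0,0,0],"turn":-0.165,"gripper":1}
    - {"slide":[0,0,0],"turn":-0.165,"gripper":1}

```text
time_s: 3.08
tcp_pos: [0.4495, -0.011, 0.2492]
eef_rot: [-180.0, 0.0, -83.6]
contact_force: [0.2, -0.2, 0.1]
gripper_width: 0.0877
gripper_force: 0.0
```

```bash
python3 - <<'E'
from h import *
go(.47,-.004,.15,-83)
c=cap('wrist','w1.png'); print(c['origin'],c['attitude'])
print(proj(c,[[.469,-.0034,.022],[.56,.232,.06],[.536,-.228,.074]]).round(0))
for n in('lid','box'): print([(np.round(d['location'],3).tolist(),round(d['p'],2)) for d in optics.look_for('wrist',n)[:2]])
for t in(130,150,170):
    try: print(rect(c,.47,-.004,.022,t)[:3])
    except Exception as e: print(e)
E
```

```text
pos [ 0.4495 -0.011   0.2492] rot [-1.7998e+02  1.0000e-02 -8.3600e+01] slide [-0.031 -0.141  0.661] turn -0.007
[ 0.45774032 -0.07729067  0.40864533] [ 1.65572691e+02  9.12943216e-02 -1.73608508e+02]
[[302. 220.]
 [200. 421.]
 [244. -49.]]
[([0.468, -0.006, 0.022], 0.86)]
[([0.52, -0.174, 0.06], 0.73)]
(array([ 0.4698, -0.0075]), array([0.193 , 0.1995], dtype=float32), np.float32(0.0))
(array([ 0.392 , -0.0098]), array([0.044 , 0.1885], dtype=float32), np.float32(90.0))
(array([ 0.3918, -0.01  ]), array([0.0435, 0.188 ], dtype=float32), np.float32(90.0))
```

View pics/w1.png

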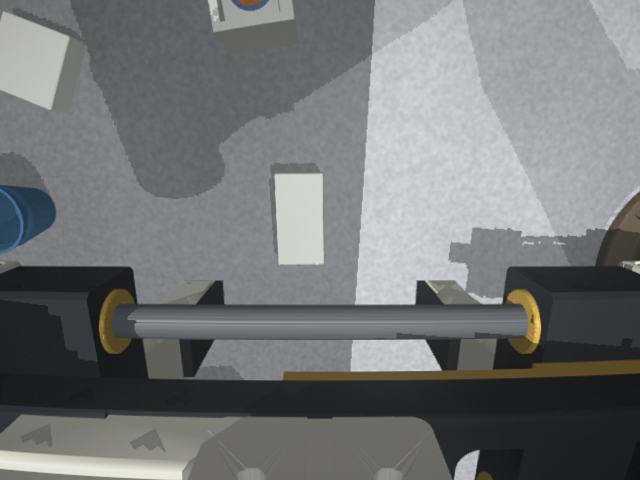

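The wrist view shows the lid cleanly at pixels (275–323, 173–265), with the box's near end at the top (250,25). The lid's tint is warmer than the bright bench on the right.

```bash
sed -i 's/^    m=((b.min(2)>thr).*/    m=((b[...,0]>thr)\&(b[...,0]-b[...,2]>rb)\&(b.max(2)-b.min(2)<sat)).astype(np.uint8)/; s/,sat=40/,sat=40,rb=4/' h.py; python3 - <<'E'
from h import *
c=cap('wrist'); I=c['img'].astype(int)
print(I[220,300],I[220,420],I[205,345],I[268,300],I[35,255],I[12,240])
for t in(130,150,170,190):
  for rb in(2,6):
    try: print(t,rb,rect(c,.47,-.004,.022,t,half=.08,rb=rb)[:3])
    except Exception as e: print(e)
c=cap('top'); I=c['img'].astype(int); print(I[307,321],I[350,330],I[290,310],I[250,405])
for rb in (2,5,8): print(rect(c,.47,-.004,.022,120,half=.08,rb=rb)[:3],rect(c,.535,-.23,.074,110,half=.08,rb=rb)[:3])
E
```

```text
[209 210 204] [201 204 210] [138 139 144] [130 133 135] [97 99 95] [160 161 156]
130 2 (array([ 0.4713, -0.0039]), array([0.0493, 0.0977], dtype=float32), np.float32(97.27))
max() iterable argument is empty
150 2 (array([ 0.4713, -0.0038]), array([0.0493, 0.0973], dtype=float32), np.float32(97.27))
max() iterable argument is empty
170 2 (array([ 0.4713, -0.0035]), array([0.0493, 0.0969], dtype=float32), np.float32(97.27))
max() iterable argument is empty
190 2 (array([ 0.4712, -0.0034]), array([0.0489, 0.0962], dtype=float32), np.float32(97.21))
max() iterable argument is empty
[59 59 63] [80 70 64] [59 59 62] [79 79 83]Traceback (most recent call last):
  File "<stdin>", line 9, in <module>
  File "h.py", line 28, in rect
    k=max(cs,key=cv2.contourArea); r=cv2.minAreaRect(k); p=cv2.boxPoints(r)
ValueError: max() iterable argument is empty
```

```bash
python3 - <<'E'
from h import *
go(.4713,-.0038,.12,-82.75)
E
```

```text
pos [ 0.4495 -0.0112  0.2491] rot [-179.99    0.    -83.57] slide [-0.033 -0.15   0.861] turn -0.009
```

>>> send_rows:
  moves:
    - {"slide":[-0.015,-0.07,0.2],"turn":-0.009,"gripper":1}
    - {"slide":[-0.033,-0.15,0.4],"turn":-0.009,"gripper":1}
    - {"slide":[-0.033,-0.15,0.6],"turn":-0.009,"gripper":1}
    - {"slide":[-0.033,-0.15,0.8],"turn":-0.009,"gripper":1}
    - {"slide":[-0.033,-0.15,0.86],"turn":-0.009,"gripper":1}

```text
time_s: 3.75
tcp_pos: [0.4688, -0.0044, 0.1161]
eef_rot: [179.7, -0.0, -82.8]
contact_force: [-0.4, -0.9, 0.2]
gripper_width: 0.0876
gripper_force: 0.0
```

```bash
python3 - <<'E'
from h import *
c=cap('wrist','w2.png')
print(proj(c,[[.4713,-.0038,.022]]))
for z in (.012,.022,.032):
    try: print(z,rect(c,.471,-.004,z,150,half=.08,rb=2)[:3])
    except Exception as e: print(e)
go(.4713,-.0038,.011,-82.75)
E
```

```text
[[316.69251195 247.54283334]]
0.012 (array([ 0.4735, -0.0187]), array([0.0167, 0.0517], dtype=float32), np.float32(15.26))
0.022 (array([ 0.4739, -0.0207]), array([0.0157, 0.0499], dtype=float32), np.float32(15.52))
0.032 (array([0.4699, 0.0044]), array([0.016 , 0.0482], dtype=float32), np.float32(11.89))
pos [ 0.4689 -0.0044  0.1165] rot [ 1.7963e+02 -7.0000e-02 -8.2770e+01] slide [-0.003 -0.021  0.703] turn -0.0
```

>>> send_rows:
  moves:
    - {"slide":[0,-0.01,0.2],"turn":0,"gripper":1}
    - {"slide":[0,-0.015,0.4],"turn":0,"gripper":1}
    - {"slide":[0,-0.015,0.55],"turn":0,"gripper":1}
    - {"slide":[0,-0.015,0.6],"turn":0,"gripper":1}
    - {"slide":[0,-0.015,0.6],"turn":0,"gripper":1}

```text
time_s: 4.22
tcp_pos: [0.4733, -0.0035, 0.0297]
eef_rot: [179.9, -0.0, -82.7]
contact_force: [0.0, 0.5, 0.8]
gripper_width: 0.0881
gripper_force: 0.0
```

```bash
python3 - <<'E'
from h import *
go(.4713,-.0038,.010,-82.75)
E
```

```text
pos [ 0.4733 -0.0035  0.0297] rot [ 1.7988e+02 -4.0000e-02 -8.2700e+01] slide [-0.     0.013  0.131] turn 0.001
```

>>> send_rows:
  moves:
    - {"slide":[0,0.014,0.07],"turn":0,"gripper":1}
    - {"slide":[0,0.014,0.131],"turn":0,"gripper":1}
    - {"slide":[0,0.014,0.131],"turn":0,"gripper":1}
    - {"slide":[0,0.014,0.131],"turn":0,"gripper":0.5}
    - {"slide":[0,0.014,0.131],"turn":0,"gripper":0.3}
  newtons: 15

```text
time_s: 4.63
tcp_pos: [0.4722, -0.0034, 0.0114]
eef_rot: [-179.9, 0.0, -82.7]
contact_force: [-0.1, 0.3, -0.2]
gripper_width: 0.0795
gripper_force: 0.0
```

>>> send_rows:
  moves:
    - {"slide":[0,0,0],"turn":0,"gripper":0.3}
    - {"slide":[0,0,0],"turn":0,"gripper":0.3}
    - {"slide":[0,0,0],"turn":0,"gripper":0.3}
    - {"slide":[0,0,0],"turn":0,"gripper":0.3}
    - {"slide":[0,0,0],"turn":0,"gripper":0.3}

```text
time_s: 5.05
tcp_pos: [0.4715, -0.0036, 0.0106]
eef_rot: [-180.0, 0.0, -82.7]
contact_force: [-0.3, 0.5, 2.2]
gripper_width: 0.0498
gripper_force: 15.0
```

>>> send_rows:
  moves:
    - {"slide":[0,0,-0.1],"turn":0,"gripper":0.3}
    - {"slide":[0,0,-0.3],"turn":0,"gripper":0.3}
    - {"slide":[0,0,-0.5],"turn":0,"gripper":0.3}
    - {"slide":[0,0,-0.7],"turn":0,"gripper":0.3}
    - {"slide":[0,0,-0.9],"turn":0,"gripper":0.3}

```text
time_s: 5.47
tcp_pos: [0.471, -0.0038, 0.1468]
eef_rot: [180.0, -0.0, -82.7]
contact_force: [1.1, 0.4, -0.7]
gripper_width: 0.0501
gripper_force: 15.0
```

```bash
python3 - <<'E'
from h import *
c=cap('wrist')
for z in (.064,.074,.084):
  for t in (100,120,150):
    try: print(z,t,rect(c,.536,-.228,z,t,half=.11,rb=2)[:3])
    except Exception as e: print(e)
c=cap('side')
print([(np.round(d['location'],3).tolist(),round(d['p'],2)) for d in optics.look_for('side','lid')[:2]])
go(.536,-.228,.23,-76)
E
```

```text
max() iterable argument is empty
max() iterable argument is empty
max() iterable argument is empty
max() iterable argument is empty
max() iterable argument is empty
max() iterable argument is empty
max() iterable argument is empty
max() iterable argument is empty
max() iterable argument is empty
[([0.48, -0.032, 0.163], 0.88)]
pos [ 0.4729 -0.0031  0.1477] rot [-1.797e+02  7.000e-02 -8.269e+01] slide [ 1.54  -0.229 -0.549] turn -0.074
```

```bash
python3 - <<'E'
from h import *
go(.5215,-.165,.25,-75.75)
E
```

```text
pos [ 0.4729 -0.0031  0.1477] rot [-1.797e+02  7.000e-02 -8.269e+01] slide [ 1.111 -0.188 -0.682] turn -0.077
```

>>> send_rows:
  moves:
    - {"slide":[0.15,-0.03,-0.1],"turn":-0.02,"gripper":0.3}
    - {"slide":[0.35,-0.07,-0.22],"turn":-0.04,"gripper":0.3}
    - {"slide":[0.55,-0.1,-0.35],"turn":-0.06,"gripper":0.3}
    - {"slide":[0.75,-0.14,-0.47],"turn":-0.077,"gripper":0.3}
    - {"slide":[0.9,-0.17,-0.6],"turn":-0.077,"gripper":0.3}

```text
time_s: 6.03
tcp_pos: [0.5135, -0.136, 0.2346]
eef_rot: [179.9, 0.0, -75.7]
contact_force: [0.6, 0.2, -0.2]
gripper_width: 0.0495
gripper_force: 15.0
```

>>> send_rows:
  moves:
    - {"slide":[0.1,0,-0.05],"turn":0,"gripper":0.3}
    - {"slide":[0.2,0,-0.08],"turn":0,"gripper":0.3}
    - {"slide":[0.2,0,-0.08],"turn":0,"gripper":0.3}
    - {"slide":[0.2,0,-0.08],"turn":0,"gripper":0.3}
    - {"slide":[0.2,0,-0.08],"turn":0,"gripper":0.3}

```text
time_s: 6.45
tcp_pos: [0.5205, -0.163, 0.2459]
eef_rot: [179.9, 0.1, -75.8]
contact_force: [-0.3, 0.5, -0.7]
gripper_width: 0.0502
gripper_force: 15.0
```

```bash
python3 - <<'E'
from h import *
c=cap('wrist','w3.png'); print(proj(c,[[.536,-.228,.074]]))
for z in (.064,.074,.084):
  for t in (80,100,120,150):
    try: print(z,t,rect(c,.536,-.228,z,t,half=.1,rb=1)[:3])
    except Exception as e: print(e)
go(.5215,-.165,.25,-75.75)
E
```

```text
[[321.57741091 149.85863071]]
0.064 80 (array([ 0.54  , -0.2358]), array([0.1039, 0.1083], dtype=float32), np.float32(14.2))
0.064 100 (array([ 0.54  , -0.2358]), array([0.1039, 0.1083], dtype=float32), np.float32(14.2))
0.064 120 (array([ 0.54  , -0.2358]), array([0.1039, 0.1083], dtype=float32), np.float32(14.2))
0.064 150 (array([ 0.54  , -0.2358]), array([0.1039, 0.1083], dtype=float32), np.float32(14.2))
0.074 80 (array([ 0.5401, -0.2355]), array([0.1008, 0.1043], dtype=float32), np.float32(14.17))
0.074 100 (array([ 0.5401, -0.2355]), array([0.1008, 0.1043], dtype=float32), np.float32(14.17))
0.074 120 (array([ 0.5401, -0.2355]), array([0.1008, 0.1043], dtype=float32), np.float32(14.17))
0.074 150 (array([ 0.5401, -0.2355]), array([0.1008, 0.1043], dtype=float32), np.float32(14.17))
0.084 80 (array([ 0.5398, -0.2354]), array([0.0978, 0.1021], dtype=float32), np.float32(14.16))
0.084 100 (array([ 0.5398, -0.2354]), array([0.0978, 0.1021], dtype=float32), np.float32(14.16))
0.084 120 (array([ 0.5398, -0.2354]), array([0.0978, 0.1021], dtype=float32), np.float32(14.16))
0.084 150 (array([ 0.5398, -0.2354]), array([0.0978, 0.1021], dtype=float32), np.float32(14.16))
pos [ 0.5206 -0.1628  0.2462] rot [ 1.7989e+02  4.0000e-02 -7.5760e+01] slide [ 0.016 -0.002 -0.025] turn -0.0
```

View pics/w3.png

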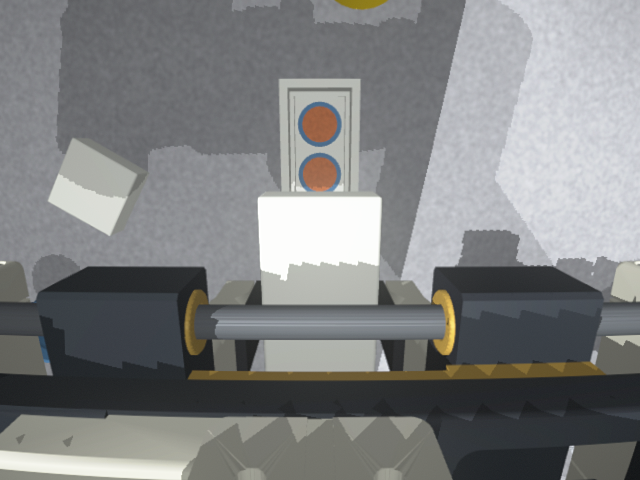

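The lid is held centred in the fingers at (259–381, 195+). The box rim is at columns 280–359 with its far edge at row 79, and the lid hides its near end. I'll back off for a full view.

>>> send_rows:
  moves:
    - {"slide":[-0.12,0,0],"turn":0,"gripper":0.3}
    - {"slide":[-0.26,0,0],"turn":0,"gripper":0.3}
    - {"slide":[-0.3,0,0],"turn":0,"gripper":0.3}
    - {"slide":[-0.3,0,0],"turn":0,"gripper":0.3}
    - {"slide":[-0.3,0,0],"turn":0,"gripper":0.3}

```text
time_s: 6.92
tcp_pos: [0.5102, -0.1191, 0.2474]
eef_rot: [-180.0, -0.0, -75.7]
contact_force: [0.4, 0.1, -0.5]
gripper_width: 0.0497
gripper_force: 15.0
```

```bash
python3 - <<'E'
from h import *
c=cap('wrist'); print(proj(c,[[.536,-.228,.074]]))
for z in (.064,.074,.084):
  for t in (80,120,140):
    for rb in(1,2):
        r=rect(c,.536,-.233,z,t,half=.075,rb=rb); print(z,t,rb,r[:3])
E
```

```text
[[323.32513479  95.78024838]]
0.064 80 1 (array([ 0.5382, -0.2298]), array([0.0699, 0.1196], dtype=float32), np.float32(104.32))
0.064 80 2 (array([ 0.5317, -0.1881]), array([0.0149, 0.0616], dtype=float32), np.float32(12.09))
0.064 120 1 (array([ 0.5382, -0.2298]), array([0.0699, 0.1196], dtype=float32), np.float32(104.32))
0.064 120 2 (array([ 0.5318, -0.1881]), array([0.0149, 0.0615], dtype=float32), np.float32(12.09))
0.064 140 1 (array([ 0.5382, -0.2297]), array([0.0699, 0.1194], dtype=float32), np.float32(104.32))
0.064 140 2 (array([ 0.5276, -0.1885]), array([0.013, 0.053], dtype=float32), np.float32(15.62))
0.074 80 1 (array([ 0.5378, -0.2285]), array([0.068 , 0.1162], dtype=float32), np.float32(104.23))
0.074 80 2 (array([ 0.5317, -0.1878]), array([0.0134, 0.0597], dtype=float32), np.float32(13.27))
0.074 120 1 (array([ 0.5378, -0.2285]), array([0.068 , 0.1162], dtype=float32), np.float32(104.23))
0.074 120 2 (array([ 0.5317, -0.1878]), array([0.0134, 0.0597], dtype=float32), np.float32(13.27))
0.074 140 1 (array([ 0.5378, -0.2285]), array([0.068 , 0.1162], dtype=float32), np.float32(104.23))
0.074 140 2 (array([ 0.5275, -0.1883]), array([0.0124, 0.0514], dtype=float32), np.float32(15.78))
0.084 80 1 (array([ 0.5374, -0.2271]), array([0.0659, 0.1127], dtype=float32), np.float32(104.23))
0.084 80 2 (array([ 0.5239, -0.2664]), array([0.0161, 0.0436], dtype=float32), np.float32(109.65))
0.084 120 1 (array([ 0.5374, -0.2271]), array([0.0659, 0.1127], dtype=float32), np.float32(104.23))
0.084 120 2 (array([ 0.5239, -0.1899]), array([0.0133, 0.0579], dtype=float32), np.float32(19.11))
0.084 140 1 (array([ 0.5374, -0.2271]), array([0.0659, 0.1127], dtype=float32), np.float32(104.23))
0.084 140 2 (array([ 0.5276, -0.1879]), array([0.0116, 0.0498], dtype=float32), np.float32(15.69))
```

```bash
python3 - <<'E'
from h import *
c=cap('wrist'); s=get_state(); R=rot(s['eef_rot']); p=np.array(s['tcp_pos'])
print(p,s['eef_rot'])
P=[p+R@np.array([dx,dy,-.0115]) for dx in(.049,.025) for dy in(-.025,.025)]
print(proj(c,P).round(1))
g=c['img'].astype(int)
row=g[215,240:400].sum(1)/3; d=np.diff(row); print('cols',240.5+np.argsort(-abs(d))[:6], d[np.argsort(-abs(d))[:6]])
for col in(290,350):
    q=g[150:240,col].sum(1)/3; d=np.diff(q); print(col,150.5+np.argsort(-abs(d))[:4],d[np.argsort(-abs(d))[:4]])
# box pose target
b=np.array([.5378,-.2285]); go(*b,.1,-75.77)
E
```

```text
[ 0.510332   -0.11982606  0.24730587] [ 1.79989452e+02 -5.27071697e-03 -7.57435101e+01]
[[259.6 195.3]
 [384.9 195.4]
 [261.8 253.2]
 [382.4 253.3]]
cols [257.5 380.5 379.5 381.5 258.5 256.5] [ 82.33333333 -43.66666667 -25.33333333 -18.          16.66666667
  10.33333333]
290 [196.5 195.5 165.5 157.5] [ 39.66666667  28.33333333 -25.66666667  20.33333333]
350 [196.5 157.5 195.5 165.5] [ 40.66666667  30.33333333  29.66666667 -26.33333333]
pos [ 0.5103 -0.1198  0.2473] rot [ 1.7999e+02 -1.0000e-02 -7.5740e+01] slide [0.747 0.001 0.982] turn 0.0
```

```bash
python3 - <<'E'
from h import *
go(.5367,-.2291,.095,-75.77)
E
```

```text
pos [ 0.5103 -0.1198  0.2473] rot [ 1.7999e+02 -1.0000e-02 -7.5740e+01] slide [0.749 0.009 1.015] turn 0.0
```

>>> send_rows:
  moves:
    - {"slide":[0.12,0,0.08],"turn":0,"gripper":0.3}
    - {"slide":[0.32,0.009,0.2],"turn":0,"gripper":0.3}
    - {"slide":[0.52,0.009,0.35],"turn":0,"gripper":0.3}
    - {"slide":[0.7,0.009,0.5],"turn":0,"gripper":0.3}
    - {"slide":[0.75,0.009,0.65],"turn":0,"gripper":0.3}

```text
time_s: 7.43
tcp_pos: [0.5372, -0.2327, 0.1485]
eef_rot: [180.0, -0.0, -75.9]
contact_force: [-0.2, 0.3, -0.3]
gripper_width: 0.0498
gripper_force: 15.0
```

>>> send_rows:
  moves:
    - {"slide":[0,0,0.1],"turn":0,"gripper":0.3}
    - {"slide":[0,0,0.22],"turn":0,"gripper":0.3}
    - {"slide":[0,0,0.3],"turn":0,"gripper":0.3}
    - {"slide":[0,0,0.33],"turn":0,"gripper":0.3}
    - {"slide":[0,0,0.33],"turn":0,"gripper":0.3}

```text
time_s: 7.85
tcp_pos: [0.5357, -0.2296, 0.099]
eef_rot: [179.9, 0.1, -75.8]
contact_force: [-1.4, 0.1, 0.4]
gripper_width: 0.0499
gripper_force: 15.0
```

```bash
python3 - <<'E'
from h import *
c=cap('side','s1.png'); cv2.imwrite('pics/s1c.png',cv2.resize(c['img'][180:420,220:420,::-1],(500,600),interpolation=cv2.INTER_CUBIC))
go(.5367,-.2291,.0765,-75.77); print(get_state()['contact_force'])
E
```

```text
pos [ 0.5364 -0.2296  0.1001] rot [ 1.7994e+02  1.0000e-02 -7.5790e+01] slide [-0.003 -0.003  0.158] turn -0.0
[ 0.90449095 -0.19359522 -0.16848607]
```

View pics/s1c.png

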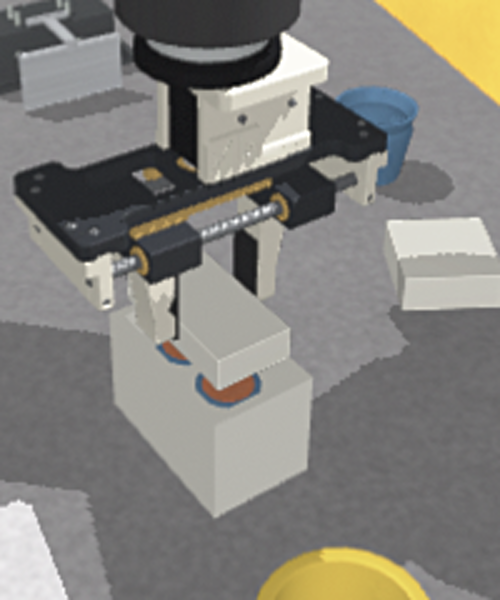

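The lid hangs centred over the box, square with it (lid near corner at (220,385), box rim corner (215,425)). Inserting now.

>>> send_rows:
  moves:
    - {"slide":[-0.003,-0.003,0.03],"turn":0,"gripper":0.3}
    - {"slide":[-0.003,-0.003,0.06],"turn":0,"gripper":0.3}
    - {"slide":[-0.003,-0.003,0.09],"turn":0,"gripper":0.3}
    - {"slide":[-0.003,-0.003,0.12],"turn":0,"gripper":0.3}
    - {"slide":[-0.003,-0.003,0.12],"turn":0,"gripper":0.3}

```text
time_s: 8.32
tcp_pos: [0.5363, -0.2284, 0.0815]
eef_rot: [179.9, 0.0, -75.8]
contact_force: [-0.5, 0.6, 0.4]
gripper_width: 0.0498
gripper_force: 15.0
```

>>> send_rows:
  moves:
    - {"slide":[0,0,0.01],"turn":0,"gripper":0.3}
    - {"slide":[0,0,0.025],"turn":0,"gripper":0.3}
    - {"slide":[0,0,0.035],"turn":0,"gripper":0.3}
    - {"slide":[0,0,0.035],"turn":0,"gripper":0.3}
    - {"slide":[0,0,0.035],"turn":0,"gripper":0.3}

```text
time_s: 8.73
tcp_pos: [0.5369, -0.2286, 0.0771]
eef_rot: [180.0, -0.0, -75.8]
contact_force: [-0.1, -0.1, -0.4]
gripper_width: 0.05
gripper_force: 15.0
```

```bash
python3 - <<'E'
from h import *
go(.5367,-.2291,.0765,-75.77); s=get_state(); print(s['contact_force'],s['moment'])
E
```

```text
pos [ 0.5369 -0.2286  0.0771] rot [179.99  -0.   -75.77] slide [0.003 0.002 0.004] turn 0.0
[-0.14715494 -0.06790947 -0.4272893 ] [0.01347156 0.13641585 0.00125105]
```

>>> send_rows:
  moves:
    - {"slide":[0,0,0],"turn":0,"gripper":0.8}
    - {"slide":[0,0,0],"turn":0,"gripper":0.8}
    - {"slide":[0,0,0],"turn":0,"gripper":0.8}
    - {"slide":[0,0,-0.1],"turn":0,"gripper":0.8}
    - {"slide":[0,0,-0.25],"turn":0,"gripper":0.8}

```text
time_s: 9.15
tcp_pos: [0.5352, -0.2283, 0.113]
eef_rot: [179.8, 0.1, -75.8]
contact_force: [-0.1, -0.0, -0.8]
gripper_width: 0.0694
gripper_force: 0.0
```

```bash
python3 - <<'E'
from h import *
c=cap('side'); cv2.imwrite('pics/s2c.png',cv2.resize(c['img'][240:400,240:370,::-1],(487,600),interpolation=cv2.INTER_CUBIC))
go(.5367,-.2291,.0765,-75.77); s=get_state(); print(s['contact_force'],s['gripper_width'])
E
```

```text
pos [ 0.5385 -0.2292  0.1191] rot [-1.7983e+02 -1.4000e-01 -7.5720e+01] slide [-0.004  0.013  0.284] turn 0.001
[ 2.21565819 -1.38677031  5.35881479] 0.06972545744449897
```

View pics/s2c.png

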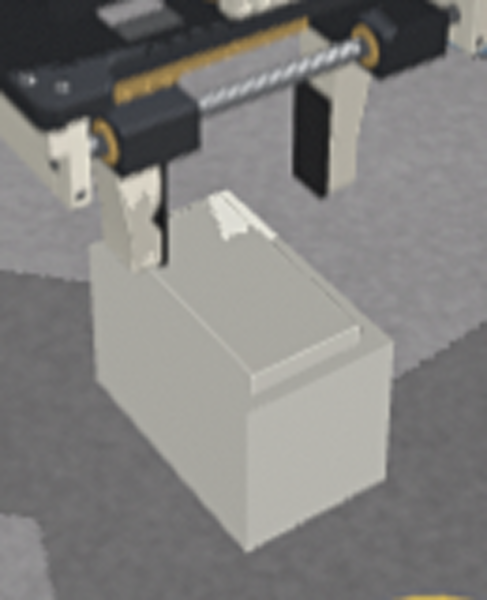

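The lid (top face from (230,195) to (250,385)) sits level in the recess, about 7 mm proud as expected. Next I shut the fingers and press it home.

>>> send_rows:
  moves:
    - {"slide":[0,0,0],"turn":0,"gripper":0}
    - {"slide":[0,0,0],"turn":0,"gripper":0}
    - {"slide":[0,0,0],"turn":0,"gripper":0}
    - {"slide":[0,0,0],"turn":0,"gripper":0}
    - {"slide":[0,0,0],"turn":0,"gripper":0}

```text
time_s: 9.62
tcp_pos: [0.5365, -0.2285, 0.114]
eef_rot: [179.9, 0.0, -75.8]
contact_force: [0.0, 0.2, 0.3]
gripper_width: 0.0425
gripper_force: 0.0
```

>>> send_rows:
  moves:
    - {"slide":[0,0,0],"turn":0,"gripper":0}
    - {"slide":[0,0,0.04],"turn":0,"gripper":0}
    - {"slide":[0,0,0.08],"turn":0,"gripper":0}
    - {"slide":[0,0,0.13],"turn":0,"gripper":0}
    - {"slide":[0,0,0.18],"turn":0,"gripper":0}

```text
time_s: 10.03
tcp_pos: [0.5366, -0.2285, 0.0866]
eef_rot: [180.0, 0.0, -75.8]
contact_force: [-0.1, -0.1, -0.6]
gripper_width: 0.0093
gripper_force: 0.0
```

```bash
python3 - <<'E'
from h import *
go(.5369,-.2288,.0735,-75.77); s=get_state(); print(s['contact_force'],s['gripper_width'])
E
```

```text
pos [ 0.5366 -0.2285  0.0866] rot [ 1.7997e+02  2.0000e-02 -7.5780e+01] slide [ 0.002 -0.001  0.087] turn -0.0
[-0.05712748 -0.06406744 -0.5539141 ] 0.009309092855173113
```

>>> send_rows:
  moves:
    - {"slide":[0,0,0],"turn":0,"gripper":0}
    - {"slide":[0,0,0.02],"turn":0,"gripper":0}
    - {"slide":[0,0,0.04],"turn":0,"gripper":0}
    - {"slide":[0,0,0.05],"turn":0,"gripper":0}
    - {"slide":[0,0,0.06],"turn":0,"gripper":0}

```text
time_s: 10.45
tcp_pos: [0.5371, -0.2286, 0.079]
eef_rot: [-180.0, -0.0, -75.8]
contact_force: [-1.3, 0.6, 4.3]
gripper_width: 0.0007
gripper_force: 2.2
```

>>> send_rows:
  moves:
    - {"slide":[0,0,0.01],"turn":0,"gripper":0}
    - {"slide":[0,0,0.02],"turn":0,"gripper":0}
    - {"slide":[0,0,0.025],"turn":0,"gripper":0}
    - {"slide":[0,0,0.025],"turn":0,"gripper":0}
    - {"slide":[0,0,0.025],"turn":0,"gripper":0}

```text
time_s: 10.87
tcp_pos: [0.5371, -0.2286, 0.075]
eef_rot: [-180.0, -0.0, -75.8]
contact_force: [-0.5, 0.3, 3.3]
gripper_width: 0.0002
gripper_force: 1.4
```

```bash
python3 - <<'E'
from h import *
go(.5369,-.2288,.0735,-75.77); s=get_state(); print(s['contact_force'],s['gripper_width'])
E
```

```text
pos [ 0.5371 -0.2286  0.075 ] rot [-1.7998e+02 -1.0000e-02 -7.5770e+01] slide [0.001 0.001 0.01 ] turn -0.0
[-0.54421373  0.27114118  3.30125363] 0.00021345420132297133
```

>>> send_rows:
  moves:
    - {"slide":[0,0,0.006],"turn":0,"gripper":0}
    - {"slide":[0,0,0.012],"turn":0,"gripper":0}
    - {"slide":[0,0,0.015],"turn":0,"gripper":0}
    - {"slide":[0,0,0.015],"turn":0,"gripper":0}
    - {"slide":[0,0,0.015],"turn":0,"gripper":0}

```text
time_s: 11.28
tcp_pos: [0.5371, -0.2286, 0.0742]
eef_rot: [-180.0, -0.0, -75.7]
contact_force: [-4.6, 3.5, 16.7]
gripper_width: 0.0002
gripper_force: 8.2
```

>>> send_rows:
  moves:
    - {"slide":[0,0,-0.08],"turn":0,"gripper":0}
    - {"slide":[0,0,-0.2],"turn":0,"gripper":0.5}
    - {"slide":[0,0,-0.25],"turn":0,"gripper":1}
    - {"slide":[0,0,-0.25],"turn":0,"gripper":1}
    - {"slide":[0,0,-0.25],"turn":0,"gripper":1}

```text
time_s: 11.7
tcp_pos: [0.5369, -0.2284, 0.1099]
eef_rot: [-180.0, 0.0, -75.8]
contact_force: [-0.9, 0.1, 0.6]
gripper_width: 0.0214
gripper_force: 0.0
```

```bash
python3 - <<'E'
from h import *
go(.5369,-.2288,.03,-75.77); s=get_state(); print(s['contact_force'],s['gripper_width'])
a=cap('top'); b=cap('side')
def show(c): return bird(c,.55,.25,.06,half=.1,res=.0005)
im=np.hstack([show(a),show(b)])[:,:,::-1].copy()
for k in range(0,800,40): cv2.line(im,(k,0),(k,4 if k%200 else 12),(0,255,0),1)
for k in range(0,400,40): cv2.line(im,(0,k),(4,k),(0,255,0),1)
cv2.imwrite('pics/stop.png',im)
E
```

```text
pos [ 0.5369 -0.2284  0.1099] rot [-1.7997e+02  1.0000e-02 -7.5790e+01] slide [0.002 0.001 0.533] turn -0.0
[-0.9484247   0.06543052  0.64537441] 0.021408485180954204
```

View pics/stop.png

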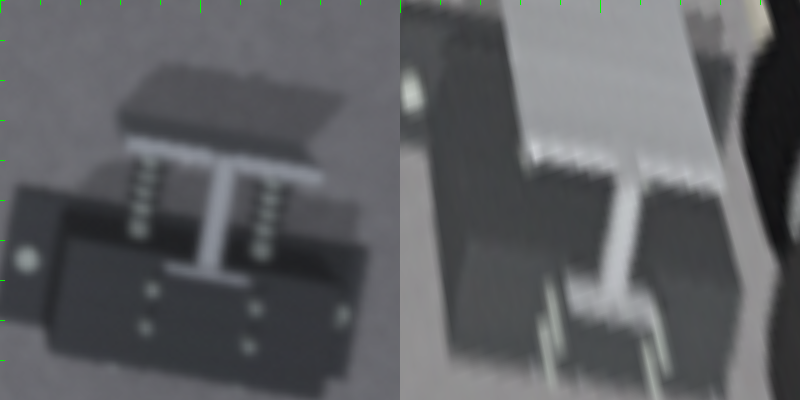

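In the top rectified view the plate's front edge runs from (128,134) to (325,175), 100 mm long as it should be. That puts its middle at about (0.563, 0.228) and its yaw at about 11°. The side view agrees: edge (530,150)–(722,187). Next I open fully and refine the yaw numerically.

>>> send_rows:
  moves:
    - {"slide":[0,0,0],"turn":0,"gripper":1}
    - {"slide":[0,0,0],"turn":0,"gripper":1}
    - {"slide":[0,0,0],"turn":0,"gripper":1}
    - {"slide":[0,0,0],"turn":0,"gripper":1}
    - {"slide":[0,0,0],"turn":0,"gripper":1}

```text
time_s: 12.22
tcp_pos: [0.5368, -0.2286, 0.1099]
eef_rot: [180.0, 0.0, -75.8]
contact_force: [0.3, -0.3, -0.4]
gripper_width: 0.0628
gripper_force: 0.0
```

>>> send_rows:
  moves:
    - {"slide":[0,0,0],"turn":0,"gripper":1}
    - {"slide":[0,0,0],"turn":0,"gripper":1}
    - {"slide":[0,0,0],"turn":0,"gripper":1}
    - {"slide":[0,0,0],"turn":0,"gripper":1}
    - {"slide":[0,0,0],"turn":0,"gripper":1}

```text
time_s: 12.63
tcp_pos: [0.5369, -0.2286, 0.1102]
eef_rot: [-180.0, -0.0, -75.8]
contact_force: [-0.0, 0.0, -0.4]
gripper_width: 0.087
gripper_force: 0.0
```

```bash
python3 - <<'E'
from h import *
go(.5369,-.2286,.022,-75.77); s=get_state(); print(s['contact_force'],s['gripper_width'])
b=bird(cap('top'),.55,.25,.06).astype(float).mean(2)
# per column: strongest dark->bright edge (front of plate)
pts=[]
for x in range(135,318,4):
    col=cv2.GaussianBlur(b[:,x-2:x+3].mean(1)[:,None],(1,7),0).ravel()
    y0=int(134+(x-128)*.208); d=np.diff(col[y0-12:y0+12]); k=d.argmax(); pts.append((x,y0-12+k,d[k]))
p=np.array(pts); 
for _ in range(3):
    f=np.polyfit(p[:,0],p[:,1],1); r=p[:,1]-np.polyval(f,p[:,0]); p=p[abs(r)<3]
print(len(p),f,np.degrees(np.arctan(f[0])),np.polyval(f,[128,226,325]))
E
```

```text
pos [ 0.5369 -0.2286  0.1102] rot [-180.     -0.    -75.77] slide [ 0.    -0.     0.588] turn -0.0
[-0.02706887  0.01519973 -0.41182697] 0.08704166433443657
46 [  0.17850755 111.35753932] 10.121125008218288 [134.20650632 151.70024669 169.3724946 ]
```

>>> send_rows:
  moves:
    - {"slide":[0,0,0.15],"turn":0,"gripper":1}
    - {"slide":[0,0,0.3],"turn":0,"gripper":1}
    - {"slide":[0,0,0.45],"turn":0,"gripper":1}
    - {"slide":[0,0,0.55],"turn":0,"gripper":1}
    - {"slide":[0,0,0.58],"turn":0,"gripper":1}

```text
time_s: 13.1
tcp_pos: [0.5352, -0.2283, 0.0206]
eef_rot: [179.8, 0.1, -75.8]
contact_force: [-0.4, 0.6, 0.1]
gripper_width: 0.088
gripper_force: 0.0
```

>>> send_rows:
  moves:
    - {"slide":[0,0,0],"turn":0,"gripper":1}
    - {"slide":[0,0,0],"turn":0,"gripper":0.5}
    - {"slide":[0,0,0],"turn":0,"gripper":0.5}
    - {"slide":[0,0,0],"turn":0,"gripper":0.5}
    - {"slide":[0,0,0],"turn":0,"gripper":0.5}
  newtons: 30

```text
time_s: 13.52
tcp_pos: [0.5372, -0.2287, 0.0243]
eef_rot: [-179.9, -0.0, -75.8]
contact_force: [1.1, -0.2, 1.0]
gripper_width: 0.0677
gripper_force: 30.0
```

```bash
python3 - <<'E'
from h import *
s=get_state(); print(s['contact_force'],s['gripper_width'],s['gripper_force'])
go(.5798,.131,.022+.008,-79.7)
E
```

```text
[ 1.11088309 -0.20618146  0.97661671] 0.06770229145217417 29.999420642852783
pos [ 0.5372 -0.2287  0.0243] rot [-1.7994e+02 -3.0000e-02 -7.5760e+01] slide [-2.254 -0.865 -0.039] turn 0.044
```

>>> send_rows:
  moves:
    - {"slide":[0,0,-0.06],"turn":0,"gripper":0.5}
    - {"slide":[-0.1,-0.04,-0.06],"turn":0,"gripper":0.5}
    - {"slide":[-0.25,-0.1,-0.06],"turn":0,"gripper":0.5}
    - {"slide":[-0.42,-0.16,-0.06],"turn":0,"gripper":0.5}
    - {"slide":[-0.6,-0.23,-0.06],"turn":0,"gripper":0.5}

```text
time_s: 13.93
tcp_pos: [0.5472, -0.1322, 0.0322]
eef_rot: [179.9, 0.0, -75.9]
contact_force: [0.1, 0.1, -6.9]
gripper_width: 0.0675
gripper_force: 30.0
```

>>> send_rows:
  moves:
    - {"slide":[-0.18,-0.07,0],"turn":0,"gripper":0.5}
    - {"slide":[-0.36,-0.14,0],"turn":0,"gripper":0.5}
    - {"slide":[-0.54,-0.21,0],"turn":0,"gripper":0.5}
    - {"slide":[-0.72,-0.28,0],"turn":0,"gripper":0.5}
    - {"slide":[-0.9,-0.35,0],"turn":0,"gripper":0.5}

```text
time_s: 14.35
tcp_pos: [0.5651, 0.0123, 0.0323]
eef_rot: [179.9, 0.0, -75.8]
contact_force: [0.4, -0.3, -6.0]
gripper_width: 0.0675
gripper_force: 30.0
```

>>> send_rows:
  moves:
    - {"slide":[-0.17,-0.06,0],"turn":0.02,"gripper":0.5}
    - {"slide":[-0.32,-0.12,0],"turn":0.044,"gripper":0.5}
    - {"slide":[-0.45,-0.17,0],"turn":0.044,"gripper":0.5}
    - {"slide":[-0.5,-0.19,0],"turn":0.044,"gripper":0.5}
    - {"slide":[-0.5,-0.19,0],"turn":0.044,"gripper":0.5}

```text
time_s: 14.77
tcp_pos: [0.5751, 0.0926, 0.0322]
eef_rot: [180.0, 0.0, -79.6]
contact_force: [0.7, -0.0, -6.5]
gripper_width: 0.068
gripper_force: 30.0
```

```bash
python3 - <<'E'
from h import *
s=get_state(); print(s['contact_force'],s['gripper_width'],s['gripper_force'])
S=np.array([.563,.2265]);n=np.array([-.179,.984])
go(*(S-.070*n),.0235,-79.7)
cap('side','s3.png')
a=cap('top'); b=cap('side')
im=np.hstack([bird(a,.56,.18,.074),bird(b,.56,.18,.074)])[:,:,::-1]
cv2.imwrite('pics/st2.png',im)
E
```

```text
[ 0.7471959  -0.0328667  -6.50855085] 0.0680257973394404 29.998494386672974
pos [0.5751 0.0926 0.0322] rot [ 1.800e+02  2.000e-02 -7.961e+01] slide [-0.426 -0.081  0.058] turn 0.001
```

View pics/s3.png

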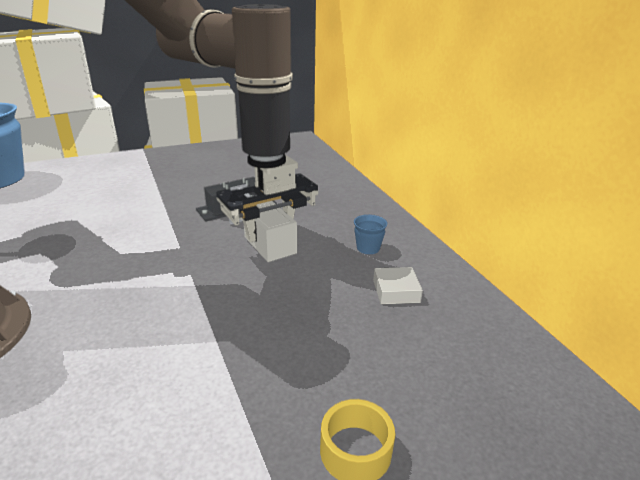

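The box hangs upright in the fingers at (278,235), in line before the stop, and the bystanders are untouched. I'll bring it 12 mm short of contact and set it down.

>>> send_rows:
  moves:
    - {"slide":[-0.1,-0.02,0],"turn":0,"gripper":0.5}
    - {"slide":[-0.22,-0.04,0],"turn":0,"gripper":0.5}
    - {"slide":[-0.34,-0.06,0],"turn":0,"gripper":0.5}
    - {"slide":[-0.42,-0.08,0],"turn":0,"gripper":0.5}
    - {"slide":[-0.425,-0.081,0],"turn":0,"gripper":0.5}

```text
time_s: 15.33
tcp_pos: [0.5763, 0.1571, 0.0324]
eef_rot: [-179.9, 0.0, -79.7]
contact_force: [0.0, -0.3, -6.4]
gripper_width: 0.0683
gripper_force: 30.0
```

>>> send_rows:
  moves:
    - {"slide":[0,0,0.02],"turn":0,"gripper":0.5}
    - {"slide":[0,0,0.045],"turn":0,"gripper":0.5}
    - {"slide":[0,0,0.06],"turn":0,"gripper":0.5}
    - {"slide":[0,0,0.062],"turn":0,"gripper":0.5}
    - {"slide":[0,0,0.062],"turn":0,"gripper":0.5}

```text
time_s: 15.75
tcp_pos: [0.5753, 0.1548, 0.0242]
eef_rot: [180.0, -0.0, -79.8]
contact_force: [-5.9, 1.2, 11.0]
gripper_width: 0.0678
gripper_force: 30.0
```

```bash
python3 - <<'E'
from h import *
s=get_state(); print(s['contact_force'],s['moment'],s['gripper_width'])
S=np.array([.563,.2265]);n=np.array([-.179,.984])
go(*(S-.058*n),.0235,-79.7)
a=cap('top'); b=cap('side')
for nm,c in(('top',a),('side',b)):
    print(nm,[(np.round(d['location'],3).tolist(),round(d['p'],2)) for k in('box','lid','stop_plate','pointer') for d in optics.look_for(nm,k)[:1]])
im=np.hstack([bird(a,.56,.2,.065),bird(b,.56,.2,.065)])[:,:,::-1]
cv2.imwrite('pics/st2.png',im)
E
```

```text
[-5.86668162  1.17294767 10.9774223 ] [ 0.52772764  2.9690921  -0.03289726] 0.06783391512671877
pos [0.5753 0.1548 0.0242] rot [ 1.7999e+02 -1.0000e-02 -7.9760e+01] slide [-0.098 -0.005  0.004] turn -0.001
top [([0.558, 0.104, 0.071], 0.61), ([0.57, 0.116, 0.075], 0.8), ([0.537, 0.233, 0.053], 0.71), ([0.54, 0.232, 0.051], 0.86)]
side [([0.576, 0.099, 0.046], 0.6), ([0.58, 0.138, 0.074], 0.61), ([0.526, 0.22, 0.021], 0.69), ([0.527, 0.222, 0.026], 0.45)]
```

View pics/st2.png

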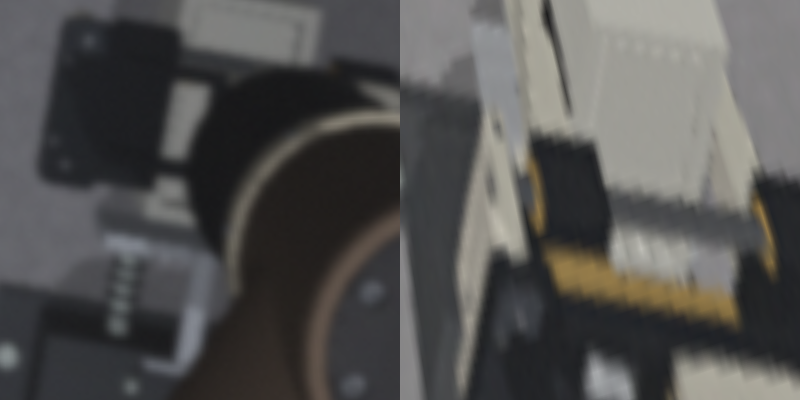

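The top view shows the box end at (145–200, 180–215) just before the plate edge (105–215, 240), about centred and parallel. I'll ease the downward load and push in stages, reading the force.

>>> send_rows:
  moves:
    - {"slide":[-0.02,-0.002,-0.005],"turn":0,"gripper":0.5}
    - {"slide":[-0.06,-0.004,-0.005],"turn":0,"gripper":0.5}
    - {"slide":[-0.1,-0.005,-0.005],"turn":0,"gripper":0.5}
    - {"slide":[-0.13,-0.005,-0.005],"turn":0,"gripper":0.5}
    - {"slide":[-0.15,-0.005,-0.005],"turn":0,"gripper":0.5}

```text
time_s: 16.67
tcp_pos: [0.573, 0.1766, 0.0242]
eef_rot: [-180.0, -0.1, -79.7]
contact_force: [2.1, -9.6, 3.7]
gripper_width: 0.0679
gripper_force: 30.0
```

>>> send_rows:
  moves:
    - {"slide":[-0.01,0,0],"turn":0,"gripper":0.5}
    - {"slide":[-0.02,0,0],"turn":0,"gripper":0.5}
    - {"slide":[-0.02,0,0],"turn":0,"gripper":0.5}
    - {"slide":[-0.02,0,0],"turn":0,"gripper":0.5}
    - {"slide":[-0.02,0,0],"turn":0,"gripper":0.5}

```text
time_s: 17.08
tcp_pos: [0.5725, 0.1793, 0.0242]
eef_rot: [-180.0, -0.1, -79.8]
contact_force: [1.8, -6.6, 2.3]
gripper_width: 0.0674
gripper_force: 30.0
```

```bash
python3 - <<'E'
from h import *
s=get_state(); print(s['contact_force'],s['moment'],s['gripper_width'])
S=np.array([.563,.2265]);n=np.array([-.179,.984])
p=np.array(s['tcp_pos'])[:2]-S; print('along',p@n+.058,'lat',p@[n[1],-n[0]],'F along',np.array(s['contact_force'])[:2]@n)
go(*(S-.037*n),.0235,-79.7)
E
```

```text
[ 1.81373558 -6.56762113  2.31460979] [-2.16909553 -0.06183229 -0.07126641] 0.06739926431835967
along 0.009906781323881161 lat 0.0008672315797337068 F along -6.7871978626278615
pos [0.5725 0.1793 0.0242] rot [-1.7998e+02 -7.0000e-02 -7.9770e+01] slide [-0.074  0.006  0.005] turn -0.001
```

>>> send_rows:
  moves:
    - {"slide":[-0.02,0,0],"turn":0,"gripper":0.5}
    - {"slide":[-0.04,0,0],"turn":0,"gripper":0.5}
    - {"slide":[-0.06,0,0],"turn":0,"gripper":0.5}
    - {"slide":[-0.075,0,0],"turn":0,"gripper":0.5}
    - {"slide":[-0.075,0,0],"turn":0,"gripper":0.5}

```text
time_s: 17.5
tcp_pos: [0.5705, 0.1899, 0.0242]
eef_rot: [-180.0, -0.1, -79.8]
contact_force: [3.1, -9.3, 3.5]
gripper_width: 0.0678
gripper_force: 30.0
```

>>> send_rows:
  moves:
    - {"slide":[0,0,0],"turn":0,"gripper":0.5}
    - {"slide":[0,0,0],"turn":0,"gripper":0.5}
    - {"slide":[0,0,0],"turn":0,"gripper":0.5}
    - {"slide":[0,0,0],"turn":0,"gripper":0.5}
    - {"slide":[0,0,0],"turn":0,"gripper":0.5}

```text
time_s: 17.92
tcp_pos: [0.5705, 0.1899, 0.0242]
eef_rot: [-180.0, -0.1, -79.8]
contact_force: [2.2, -9.3, 3.3]
gripper_width: 0.068
gripper_force: 30.0
```

```bash
python3 - <<'E'
from h import *
s=get_state(); print(s['contact_force'],s['moment'],s['gripper_width'],s['qd'])
S=np.array([.563,.2265]);n=np.array([-.179,.984])
p=np.array(s['tcp_pos'])[:2]-S; print('along',p@n+.058,'lat',p@[n[1],-n[0]],'F along',np.array(s['contact_force'])[:2]@n)
a=cap('top'); b=cap('side')
im=np.hstack([bird(a,.55,.27,.066,half=.07,res=.00035),cv2.resize(b['img'][150:250,190:290],(400,400),interpolation=cv2.INTER_CUBIC)])[:,:,::-1]
cv2.imwrite('pics/st3.png',im)
E
```

```text
[ 2.24738937 -9.30572904  3.30789535] [-2.97808044 -0.51438045 -0.26264872] 0.06799168400155256 [-0.00371672  0.10631056 -0.12556899 -0.06404929 -0.08391336 -0.09130909]
along 0.020610186058959146 lat 0.0008255867439769691 F along -9.559120075126778
```

View pics/st3.png

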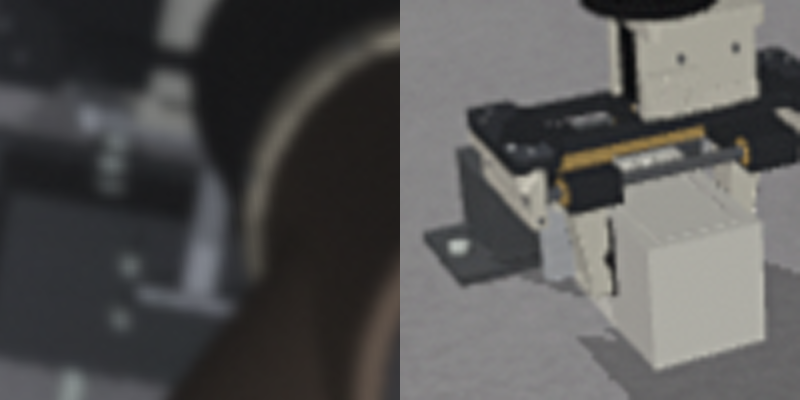

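The pointer bar's left end (140,292) stands midway between the left near pin (130,266) and far pin (121,318). The box is upright and flat, and the 9.5 N push matches about 21 mm of spring travel. I'll hold a moment more, then hand in.

>>> send_rows:
  moves:
    - {"slide":[0,0,0],"turn":0,"gripper":0.5}
    - {"slide":[0,0,0],"turn":0,"gripper":0.5}
    - {"slide":[0,0,0],"turn":0,"gripper":0.5}
    - {"slide":[0,0,0],"turn":0,"gripper":0.5}
    - {"slide":[0,0,0],"turn":0,"gripper":0.5}

```text
time_s: 18.43
tcp_pos: [0.5705, 0.1899, 0.0242]
eef_rot: [-180.0, -0.1, -79.8]
contact_force: [1.8, -9.4, 2.9]
gripper_width: 0.0675
gripper_force: 30.0
```

```bash
python3 -c "
from plant import order
print(order.close_job())"
```

```text
the job is handed in; nothing more can be done
None
```

I handed the job in at 18.4 s with the lid pressed home and the closed box held square against the stop plate, about 21 mm in at roughly 9.5 N with the pointer between the pins; the hand-in returned no verdict.

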